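# Wedge the springy front edge of a stirring hotplate

## Task

The stirring hotplate rocks on its soft feet. Take the orange levelling wedge by its grip block, slide its thin end straight in under the middle of the hotplate's front edge, flat on the bench, and push until it jams tight and carries part of the load, but do not force it so that it jacks the hotplate up. Then let go and leave it there, without leaning the gripper on the hotplate or shifting the bottles.

Things in the scene. Friction and masses are not known exactly. Their poses are not given: they have to be found in the camera images.
- wedge: Loose orange plastic wedge, about 90 g, lying flat on the bench. Origin on its underside, below the centre of the upright grip block (28 mm long in x, 30 mm wide in y, 42 mm high). From the block's front face (x = 14 mm) a ramp 34 mm wide runs along +x, its top falling evenly from 20.8 mm high there to 4 mm at the thin end (x = 119 mm), a slope of 0.16. z up.
- wedge_tip (a point): Middle of the lower edge of the wedge's thin end (x = 119 mm in the wedge's frame), axes as the wedge.
- hotplate_base: Grey stirring hotplate, round white plate, blue front, two black knobs (10 mm proud), yellow mark at the middle of its front edge; 190 mm wide (y), 220 mm deep (x), 77 mm high, fixed. Origin on the bench (z = 0) right below the middle of the front edge; +x points into the hotplate square to the edge, the way the wedge must go. It is tight once it carries 5.5 to 16 N; over 22 N is forcing it.
- sample_a: Amber sample jar with white cap, 42 mm across, 85 mm high, standing in front of the hotplate on its +y side, clear of the wedge's way in. Origin at the centre of its underside. Leave alone.
- sample_b: Amber sample jar like the other, standing beside the hotplate's other flank, on its -y side. Origin at the centre of its underside. Leave alone.
- wash_bottle: White bottle with red cap, 52 mm across, 110 mm high, standing behind the wedge's grip block. Origin at the centre of its underside. Leave alone.
- edge_mid (a point): Nominal middle of the front edge's underside, 11 mm above the bench, fixed to the base, axes alike. The true edge (round steel, 9 mm thick) rides on soft feet: its gap is 8 to 14 mm, hidden, by its unknown weight (2.5 to 13.5 kg). Lifting it takes about 10 N per mm. Pushing takes about 1.1 to 1.9 times the load on the wedge: a level push of 12 to 16 N makes it tight; friction then holds it.
Not all that is in view belongs to the job. Of the things like the wedge, leave any that is blue or yellow; of the rest the larger one is meant.

How it is judged:
On the way, in this order (a step that is already met when the one before it is completed fails the run):
1. the thin end of the wedge is under the front edge (x of wedge_tip in the frame of hotplate_base above 0.01 m and y of wedge_tip in the frame of hotplate_base between -0.03 and 0.03 m and height (world z) of wedge_tip below 0.01 m), for 0.05 s.
2. the wedge is jammed under the front edge (contact force between wedge and hotplate_base above 5.5 N), for 0.3 s.
At the end, for the whole second after the job is handed in: The released wedge lies flat (within 0.06 rad) and still, its thin end at least 25 mm in under the hotplate's front edge, within 25 mm of the edge's middle and 0.2 rad of square, jammed so that it carries 5.5 to 16 N of the hotplate (contact force between wedge and hotplate_base between 5.5 and 16 N and x of wedge_tip in the frame of hotplate_base above 0.025 m and y of wedge_tip in the frame of hotplate_base between -0.025 and 0.025 m and angle between the x axis of wedge and the x axis of hotplate_base, either way round below 0.2 rad and angle between wedge's own z axis and vertical below 0.06 rad and linear speed of wedge below 0.01 m/s); the robot touches nothing.
It fails at once if the wedge is forced: more than 22 N between wedge and hotplate (contact force between wedge and hotplate_base above 22 N).
It fails at once if the robot leans on the hotplate with more than 8 N (contact force between the arm and hotplate_base above 8 N).
It fails at once if a bottle is shifted by more than 15 mm (distance of any of sample_a, sample_b, wash_bottle from where it was at the start of the episode above 0.015 m).
It fails at once if a bottle is tipped (angle between any of sample_a, sample_b, wash_bottle's own z axis and vertical above 0.3 rad).
It also fails if it takes over 53 s, if anything falls off the work surface, if the arm or the gripper's body presses on something with over 40 N, if the wrist force passes 120 N, or if a joint passes its speed limit or range.

## Robot

A 6-joint arm with a two-finger parallel gripper is mounted at the origin on the work surface. World frame = base frame: x ahead of the robot, y to its left, z up, the work surface at z = 0. Lengths are in m, angles in rad, forces in N, time in s.
With the tool pointing down it reaches from about 0.35 to 0.975 m from the base axis. Payload 4.9 kg.
Tool frame: the origin (TCP) lies on the mounting face of the last link; the fingertips stand 173 mm ahead of it and the grasp point (between the pads) lies 155 mm ahead of it (tcp_to_grasp is the distance from the TCP to the grasp point, in m); z points along the fingers, y is the line along which they close (so a half turn about z gives the same grasp; the last joint's range is limited). The gripper opens to 85 mm and grips with 20 to 120 N. Pads are 22 mm wide; open, the fingers measure 114 mm over their backs; the gripper's body (76 mm by 85 mm) begins 54 mm behind the grasp point. The pads swing forward as they close: fully open they stand 13 mm farther back than shut.
Start: joints at [-1.384, 0.053, 1.613, -0, 1.476, -0.119], TCP at [0.188, -0.596, 0.405] pointing down, gripper open.
Joint ranges: [-3.01, 3.01], [-1.01, 2.22], [0.06, 2.58], [-1.02, 4.17], [0.09, 2.62], [-3.14, 3.14]. Speed limits (rad/s): [2.57, 2.57, 3.14, 3.14, 3.14, 3.14].

## Interface

Orientations are given as a rotation vector (axis times angle).
In Python, from station import get_obs, get_image, calibration, finish_job, tcp_to_grasp gives the robot as it stands. The module is installed in compiled form; this text tells all that it offers.
- The arm moves only by the tool arm_command, never from a script. Its argument "plan" is a list that holds one entry, the list of rows, each a list of 6 numbers: the shift along the tool's x, y, z in cm, then the turn, a rotation vector about the tool's x, y, z in rad. A call has 1 to 12 rows; each row is the pose to reach, as a shift and turn from the pose commanded when the call began, along the tool's axes at that moment; what a row does not reach only later rows make up. A row lasts 1/12 s, in which the tool goes at most 41.7 mm and 7.16 degrees, less where a joint would pass 70% of its speed; a pose out of reach is approached as far as the arm can. A call with a gripper value outside its range is refused whole. "gripper" is the closure, from -1 (fully open) to 1 (shut), set as the call begins (left out, the last holds). The fingers move at their own pace and stop on an object; "force" is the grip in N (left out, the last holds). Time passes only in rows, so rows that repeat a pose let the fingers close. It gives the time, the measured TCP pose, the force, the opening and the grip force at its end, in the units of the state.
- get_obs(): the state, without advancing time (a new reading comes with each control period).
- get_image(name): name is "scene" or "top" or "wrist"; returns (picture, depth): 400x640x3 uint8, blue, green, red; 400x640 float32, m along the optical axis (not along the pixel's ray), 0 where there is no reading.
- calibration(name): a dict with "fx", "fy", "cx", "cy" (pixels), "pose" (4x4, takes a point from camera to world coordinates). Camera axes: x right, y up, looking along -z (the intrinsics and any distortion apply to the point x, -y, -z); pixel columns grow to the right and rows downward; lengths in m; the calibration is good to about 2 mm. A picture is of the moment at which its call begins: read the wrist's pose just before it. calibration takes no time and is no camera call; for the wrist camera it gives the pose at the moment of the call.
- finish_job(): hands the job in; it is judged then, once.
The state is a dict: "t": time; "q": joint angles; "dq": joint speeds; "effort": joint torques, N m; "tool_pos": TCP position; "tool_rot": TCP orientation; "contact_force": force on the tool from outside, world axes, zero at the start; "wrist_torque": the same for the moment, N m; "opening": finger opening in m; "grip_force": force on a finger pad.
Only numpy, scipy, OpenCV 4.12 (cv2) and the standard library are available. Lean on these libraries where they do the work, as an engineer would, in place of code of your own. Each camera call takes 0.05 s, during which the arm holds its last target. There are 200 camera calls.

## Working session

There is one attempt and no reset: what is moved stays moved. The work goes in short steps, Python scripts to look and compute and a tool call to move; the robot and the scene stay as the last step left them, time stands still between calls to the robot, and variables do not carry over. Pictures are saved under pics/ and viewed, at most 10 in all, crops included, and the job is handed in when it is done.

Besides the shell and the picture viewer there is one more tool, called after ">>>" by a JSON object that holds its "fn" and its "kwargs". arm_command: Moves the arm, as the interface text tells. Its arguments: {"type":"object","properties":{"plan":{"type":"array"},"gripper":{"type":"number"},"force":{"type":"number"}},"required":["plan"]}

```bash
mkdir -p pics; cat > h.py <<'E'
import numpy as np, cv2
from station import *
def snap(n,f=None):
    c=calibration(n); im,d=get_image(n)
    if f: cv2.imwrite('pics/'+f,im)
    np.savez('%s.npz'%n,im=im,d=d,**{k:c[k] for k in('fx','fy','cx','cy','pose')})
    return im,d,c
def load(n):
    z=np.load('%s.npz'%n); return z['im'],z['d'],z
def ray(c,u,v):
    p=np.array(c['pose']); r=np.array([(u-c['cx'])/c['fx'],-(v-c['cy'])/c['fy'],-1.])
    return p[:3,3],p[:3,:3]@r
def onplane(c,u,v,z):
    o,r=ray(c,u,v); return o+r*(z-o[2])/r[2]
def depthpts(c,d,us,vs):
    p=np.array(c['pose']); dd=d[vs,us]
    P=np.stack([(us-c['cx'])/c['fx']*dd,-(vs-c['cy'])/c['fy']*dd,-dd],1)
    return P@p[:3,:3].T+p[:3,3]
E
python3 - <<'E'
from h import *
for n in('top','scene'):
    im,d,c=snap(n,n+'1.png'); print({k:(np.round(c[k],3).tolist()) for k in c})
print(get_obs())
E
```

```text
{'fx': 464.267, 'fy': 464.267, 'cx': 328.075, 'cy': 211.018, 'pose': [[-0.077, 0.977, -0.199, 0.297], [-0.997, -0.075, 0.017, -0.15], [0.002, 0.2, 0.98, 1.032], [0.0, 0.0, 0.0, 1.0]]}
{'fx': 417.758, 'fy': 417.758, 'cx': 321.438, 'cy': 196.182, 'pose': [[-0.732, -0.513, 0.448, 0.944], [0.681, -0.568, 0.461, 0.353], [0.018, 0.643, 0.766, 0.852], [0.0, 0.0, 0.0, 1.0]]}
{'t': 0.1, 'q': array([-1.38401140e+00,  5.32825700e-02,  1.61417174e+00, -7.27448581e-06,
        1.47601229e+00, -1.19012559e-01]), 'dq': array([-0.00090963, -0.00100241, -0.00337809,  0.00111317, -0.00124662,
        0.00026683]), 'effort': array([ 1.26475356e-03, -3.94902885e+01, -3.71360707e+01, -4.71829730e-05,
        3.90198897e-03, -9.36808220e-06]), 'tool_pos': array([ 0.18810389, -0.59575888,  0.4035818 ]), 'tool_rot': array([-3.10309108e+00, -4.78192031e-01,  1.11029473e-04]), 'contact_force': array([-1.10100629,  0.48001707, -1.11468675]), 'wrist_torque': array([ 0.00030021, -0.00621996,  0.01814423]), 'grip_force': 0.0, 'opening': 0.08548977444961041}
```

View pics/top1.png

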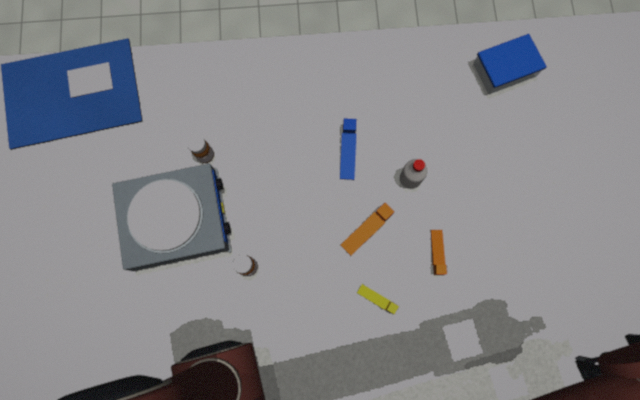

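View pics/scene1.png

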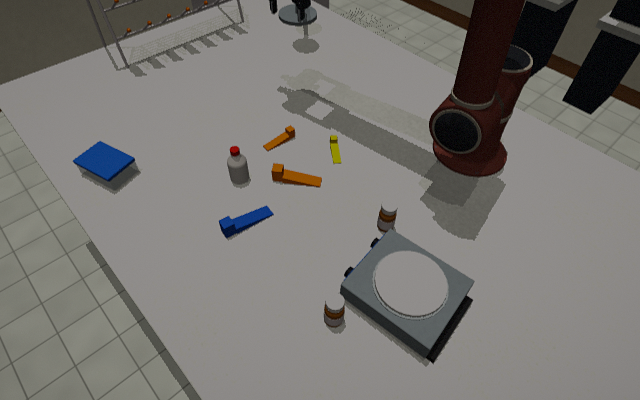

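The top view shows the larger orange wedge at about (367,229), with its block at (385,211) and thin end at (347,247). The hotplate's front faces right at u≈222, sample_a is at (243,264), sample_b at (201,150) and the wash bottle at (414,172). The scene view agrees, with the wedge block at (278,172) and its tip at (320,182).

```bash
python3 - <<'E'
from h import *
for n,box in(('top',(325,405,195,260)),('scene',(265,328,158,195))):
    im,d,c=load(n); hsv=cv2.cvtColor(im,cv2.COLOR_BGR2HSV)
    m=cv2.inRange(hsv,(5,150,90),(22,255,255)); k=np.zeros_like(m); a,b,e,f=box; k[e:f,a:b]=m[e:f,a:b]
    vs,us=np.nonzero(k); P=depthpts(c,d,us,vs); print(n,len(us),'zrange',np.percentile(P[:,2],[1,50,99]).round(4))
    B=P[P[:,2]>.034]; r=cv2.minAreaRect(B[:,:2].astype(np.float32)*1000); print('block',len(B),B.mean(0).round(4),r, B[:,2].max())
    R=P[P[:,2]<.024]; mu=R[:,:2].mean(0); w,V=np.linalg.eigh(np.cov((R[:,:2]).T)); ax=V[:,1]; ax*=np.sign((mu-B[:,:2].mean(0))@ax)
    s=(P[:,:2]-B[:,:2].mean(0))@ax; print('axis',ax.round(4),np.degrees(np.arctan2(ax[1],ax[0])).round(2),'s',s.min(),s.max())
    print('tip px',us[np.argmax(s)],vs[np.argmax(s)])
    # hotplate
    H,W=d.shape; vv,uu=np.mgrid[:H,:W]; hb=(100,235,160,272) if n=='top' else (335,480,228,362)
    a,b,e,f=hb; us=uu[e:f,a:b].ravel(); vs=vv[e:f,a:b].ravel(); P=depthpts(c,d,us,vs)
    S=P[(P[:,2]>.062)&(P[:,2]<.1)]; print('plate z hist',np.histogram(S[:,2],10))
    T=P[(P[:,2]>.066)&(P[:,2]<.09)]
    k=np.zeros((H,W),np.uint8); sel=(P[:,2]>.066)&(P[:,2]<.09); k[vs[sel],us[sel]]=255
    k=cv2.morphologyEx(k,cv2.MORPH_OPEN,np.ones((9,9)));cn=max(cv2.findContours(k,0,2)[0],key=cv2.contourArea)[:,0]
    Q=np.array([onplane(c,u,v,np.median(T[:,2])) for u,v in cn]); r=cv2.minAreaRect((Q[:,:2]*1000).astype(np.float32)); print('plate',r,cv2.boxPoints(r).round(1).tolist(), np.median(T[:,2]))
    y=cv2.inRange(hsv,(22,120,90),(38,255,255)); y[:, :]=y; kk=np.zeros_like(y); kk[e:f,a:b]=y[e:f,a:b]; v2,u2=np.nonzero(kk)
    if len(u2): print('yellow',depthpts(c,d,u2,v2).mean(0),len(u2),u2.mean(),v2.mean())
    # bottles
for n,pts in(('top',dict(a=(243,264),b=(201,150),w=(418,166))),('scene',dict(a=(389,212),b=(334,304),w=(236,152)))):
    im,d,c=load(n)
    for k,(u,v) in pts.items(): print(n,k,depthpts(c,d,np.array([u]),np.array([v])).round(3))
E
```

```text
top 830 zrange [0.001  0.0141 0.045 ]
block 156 [ 0.4849 -0.2871  0.0604] ((403.457275390625, -218.68511962890625), (29.917587280273438, 250.88763427734375), 50.250736236572266) 1.0317284044937718
axis [-0.6291  0.7773] 128.98 s -0.01752344190847761 0.22450343325207986
tip px 370 222
plate z hist (array([ 487, 2154, 1929,  376,  482, 1965, 1392,  112,    9,    6]), array([0.06201771, 0.06458088, 0.06714406, 0.06970724, 0.07227042,
       0.0748336 , 0.07739678, 0.07995995, 0.08252313, 0.08508631,
       0.08764949]))
plate ((510.6933898925781, 177.83433532714844), (157.33917236328125, 154.13316345214844), 3.383603572845459) [[427.6000061035156, 250.10000610351562], [436.70001220703125, 96.30000305175781], [593.7999877929688, 105.5], [584.7000122070312, 259.3999938964844]] 0.07426732032949102
yellow [0.52643725 0.06375727 0.03374343] 18 222.16666666666666 207.33333333333334
scene 438 zrange [-0.0001  0.0123  0.042 ]
block 79 [ 0.4944 -0.2819  0.05  ] ((717.443359375, 20.976898193359375), (803.45068359375, 27.56110191345215), 53.67355728149414) 0.8517125992766448
axis [-0.6348  0.7727] 129.4 s -0.016517001794739566 0.20484016082411294
tip px 277 171
plate z hist (array([1015, 2647,  856,   86,  621, 2345,  695,   40,   81,   40]), array([0.06200469, 0.0644418 , 0.06687891, 0.06931603, 0.07175314,
       0.07419025, 0.07662736, 0.07906447, 0.08150158, 0.08393869,
       0.0863758 ]))
plate ((511.89599609375, 180.1959991455078), (153.08673095703125, 150.8956756591797), 42.40008544921875) [[404.5, 184.3000030517578], [506.20001220703125, 72.9000015258789], [619.2999877929688, 176.10000610351562], [517.5, 287.5]] 0.074703857224245
top a [[0.394 0.014 0.084]]
top b [[0.644 0.094 0.084]]
top w [[ 0.566 -0.359  0.11 ]]
scene a [[0.407 0.029 0.079]]
scene b [[0.665 0.11  0.082]]
scene w [[ 0.569 -0.349  0.106]]
```

```bash
python3 - <<'E'
from h import *
for n,box in(('top',(325,405,195,260)),('scene',(265,328,158,195))):
    im,d,c=load(n); hsv=cv2.cvtColor(im,cv2.COLOR_BGR2HSV)
    m=cv2.inRange(hsv,(5,150,90),(22,255,255)); m[d<=0]=0; k=np.zeros_like(m); a,b,e,f=box; k[e:f,a:b]=m[e:f,a:b]
    vs,us=np.nonzero(k); P=depthpts(c,d,us,vs)
    B=P[(P[:,2]>.034)&(P[:,2]<.06)]; r=cv2.minAreaRect(B[:,:2].astype(np.float32)*1000); print(n,'block',len(B),B.mean(0).round(4),r, np.median(B[:,2]))
    R=P[P[:,2]<.022]; w,V=np.linalg.eigh(np.cov((R[:,:2]).T)); ax=V[:,1]; ax*=np.sign((R[:,:2].mean(0)-B[:,:2].mean(0))@ax)
    s=(P[:,:2]-B[:,:2].mean(0))@ax; i=np.argmax(s); print('axis',ax.round(4),np.degrees(np.arctan2(ax[1],ax[0])).round(2),'s',s.min(),s.max(),'tip',us[i],vs[i],P[i].round(4), 'ramp mid',R.mean(0).round(4))
    H,W=d.shape; vv,uu=np.mgrid[:H,:W]; hb=(100,235,160,272) if n=='top' else (335,480,228,362)
    a,b,e,f=hb; us=uu[e:f,a:b].ravel(); vs=vv[e:f,a:b].ravel(); P=depthpts(c,d,us,vs)
    sel=(P[:,2]>.060)&(P[:,2]<.085)&(d[vs,us]>0); z=np.median(P[sel&(P[:,2]<.07)][:,2])
    k=np.zeros((H,W),np.uint8); k[vs[sel],us[sel]]=255
    k=cv2.morphologyEx(k,cv2.MORPH_CLOSE,np.ones((5,5)));k=cv2.morphologyEx(k,cv2.MORPH_OPEN,np.ones((15,15)));cn=max(cv2.findContours(k,0,2)[0],key=cv2.contourArea)[:,0]
    Q=np.array([onplane(c,u,v,z) for u,v in cn]); r=cv2.minAreaRect((Q[:,:2]*1000).astype(np.float32)); print('housing z',z,r[:2],cv2.boxPoints(r).round(1).tolist())
    bl=cv2.inRange(hsv,(22,120,60),(38,255,255)); kk=np.zeros_like(bl); kk[e:f,a:b]=bl[e:f,a:b]; kk[d<=0]=0; v2,u2=np.nonzero(kk)
    if len(u2): print('yellow',depthpts(c,d,u2,v2).round(3).tolist())
E
```

```text
top block 153 [ 0.4886 -0.2898  0.0413] ((488.86676025390625, -290.0958251953125), (27.950803756713867, 24.9801025390625), 40.0268440246582) 0.04121579201286352
axis [-0.6278  0.7784] 128.89 s -0.013139108521517718 0.11526508646494733 tip 344 248 [ 0.4201 -0.1969  0.0047] ramp mid [ 0.4487 -0.24    0.0118]
housing z 0.06684275709040965 ((510.1488342285156, 169.7691192626953), (190.14649963378906, 218.544189453125)) [[401.0, 265.0], [431.0, 48.5], [619.2999877929688, 74.5999984741211], [589.2999877929688, 291.1000061035156]]
yellow [[0.536, 0.066, 0.036], [0.537, 0.064, 0.032], [0.533, 0.065, 0.039], [0.534, 0.064, 0.034], [0.53, 0.065, 0.041], [0.531, 0.064, 0.036], [0.531, 0.065, 0.029], [0.527, 0.064, 0.033], [0.528, 0.063, 0.03], [0.527, 0.066, 0.026], [0.525, 0.062, 0.034], [0.522, 0.064, 0.035], [0.523, 0.062, 0.032], [0.52, 0.064, 0.035], [0.521, 0.062, 0.032], [0.517, 0.063, 0.042], [0.519, 0.063, 0.03], [0.516, 0.063, 0.032]]
scene block 78 [ 0.4886 -0.29    0.0398] ((488.4501953125, -290.4219970703125), (30.976097106933594, 26.812028884887695), 50.5194206237793) 0.03992991347678476
axis [-0.6348  0.7727] 129.4 s -0.013890845886738135 0.11837893574607557 tip 320 184 [ 0.4214 -0.1921  0.004 ] ramp mid [ 0.4464 -0.2388  0.0104]
housing z 0.06550311375184015 ((512.9815673828125, 172.24636840820312), (191.29417419433594, 219.7471466064453)) [[403.3999938964844, 268.20001220703125], [433.0, 50.5], [622.5999755859375, 76.30000305175781], [593.0, 294.0]]
```

```bash
cat >> h.py <<'E'
from scipy.spatial.transform import Rotation as Ro
def delta(xyz,yaw_deg):
    """shift (cm) and turn (rad), in tool axes, to TCP xyz, pointing down with tool x at yaw"""
    o=get_obs(); R=Ro.from_rotvec(o['tool_rot']); a=np.radians(yaw_deg)
    G=Ro.from_matrix(np.array([[np.cos(a),np.sin(a),0],[np.sin(a),-np.cos(a),0],[0,0,-1]]))
    s=R.inv().apply(np.array(xyz)-o['tool_pos'])*100; t=(R.inv()*G).as_rotvec()
    print('t',round(o['t'],2),'shift',s.round(3),'turn',t.round(4),'yaw',np.degrees(np.arctan2(*R.as_matrix()[[1,0],0])).round(2))
E
python3 -c "
from h import *
print(tcp_to_grasp)
delta((.4886,-.290,.33),129.1)"
```

```text
0.1547
t 0.1 shift [ 37.859 -20.097   7.404] turn [-1.0000e-03 -2.0000e-03 -1.9474e+00] yaw 17.52
```

>>> {"fn": "arm_command", "kwargs": {"plan": [[[37.86,-20.1,7.4,0,0,-1.947],[37.86,-20.1,7.4,0,0,-1.947],[37.86,-20.1,7.4,0,0,-1.947],[37.86,-20.1,7.4,0,0,-1.947],[37.86,-20.1,7.4,0,0,-1.947],[37.86,-20.1,7.4,0,0,-1.947],[37.86,-20.1,7.4,0,0,-1.947],[37.86,-20.1,7.4,0,0,-1.947],[37.86,-20.1,7.4,0,0,-1.947],[37.86,-20.1,7.4,0,0,-1.947],[37.86,-20.1,7.4,0,0,-1.947],[37.86,-20.1,7.4,0,0,-1.947]]], "gripper": -1}}

```text
t: 1.1
tool_pos: [0.4905, -0.287, 0.3289]
tool_rot: [-1.93, -2.475, -0.002]
contact_force: [-0.1, -0.1, -0.6]
opening: 0.0852
grip_force: 0.0
```

```bash
python3 -c "
from h import *
print(get_obs()['tool_pos'],get_obs()['q'])
delta((.4886,-.290,.33),129.1)"
```

```text
[ 0.49046884 -0.28697208  0.3288558 ] [-6.60574247e-01 -2.22758055e-02  1.81803480e+00  1.28048809e-03
  1.34880457e+00 -9.07034810e-01]
t 1.1 shift [-0.248 -0.255 -0.115] turn [-2.000e-04 -3.200e-03 -4.362e-01] yaw 104.1
```

>>> {"fn": "arm_command", "kwargs": {"plan": [[[-0.25,-0.25,0,0,0,-0.436],[-0.25,-0.25,0,0,0,-0.436],[-0.25,-0.25,0,0,0,-0.436],[-0.25,-0.25,0,0,0,-0.436],[-0.25,-0.25,0,0,0,-0.436],[-0.25,-0.25,0,0,0,-0.436]]]}}

```text
t: 1.6
tool_pos: [0.4867, -0.2932, 0.3302]
tool_rot: [-1.368, -2.827, -0.0]
contact_force: [0.1, -0.4, 0.2]
opening: 0.0855
grip_force: 0.0
```

```bash
python3 - <<'E'
from h import *
delta((.4886,-.290,.183),129.1)
im,d,c=snap('wrist','w1.png'); print(np.round(c['pose'],3),c['fx'])
hsv=cv2.cvtColor(im,cv2.COLOR_BGR2HSV)
m=cv2.inRange(hsv,(5,150,60),(22,255,255)); m[d<=0]=0
n,l,st,_=cv2.connectedComponentsWithStats(m); i=1+np.argmax(st[1:,4]); vs,us=np.nonzero(l==i); P=depthpts(c,d,us,vs); print(st[i])
B=P[(P[:,2]>.034)&(P[:,2]<.06)]; print('block',len(B),np.median(B[:,2]),cv2.minAreaRect((B[:,:2]*1000).astype(np.float32)))
R=P[P[:,2]<.019]; r=cv2.minAreaRect((R[:,:2]*1000).astype(np.float32)); print('ramp',r,cv2.boxPoints(r).round(1).tolist())
E
```

```text
t 1.6 shift [ 0.123  0.353 14.722] turn [-0.0002 -0.0008 -0.0132] yaw 128.34
[[ 0.784 -0.595 -0.178  0.442]
 [ 0.621  0.751  0.226 -0.237]
 [-0.    -0.287  0.958  0.3  ]
 [ 0.     0.     0.     1.   ]] 329.41722942138733
[ 301   45   40  168 6354]
block 1194 0.04232060062744494 ((488.3065185546875, -292.5601501464844), (28.068317413330078, 27.66272735595703), 39.2001838684082)
ramp ((445.5945129394531, -240.02517700195312), (32.71057891845703, 101.12680053710938), 38.861473083496094) [[401.1000061035156, -210.89999389648438], [464.6000061035156, -289.70001220703125], [490.1000061035156, -269.1000061035156], [426.6000061035156, -190.39999389648438]]
```

View pics/w1.png

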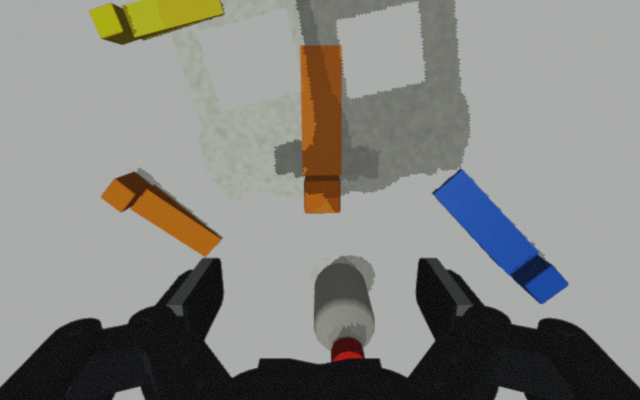

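The wrist view shows the wedge lying straight ahead between the fingers. The block top is at (322,195), the ramp ends at (322,45), and the wash bottle is behind at (345,310). All three views agree on the block (≈0.4886, -0.2915, top 0.041, yaw 129°), so I'll descend.

>>> {"fn": "arm_command", "kwargs": {"plan": [[[0.0,0.25,0,0,0,-0.013],[0.0,0.25,0,0,0,-0.013],[0.0,0.25,2,0,0,-0.013],[0,0.25,5,0,0,-0.013],[0,0.25,8,0,0,-0.013],[0,0.25,10,0,0,-0.013],[0,0.25,11,0,0,-0.013],[0,0.25,11,0,0,-0.013],[0,0.25,11,0,0,-0.013]]]}}

```text
t: 2.4
tool_pos: [0.489, -0.2919, 0.221]
tool_rot: [1.348, 2.838, -0.0]
contact_force: [0.2, -0.8, 0.7]
opening: 0.0852
grip_force: 0.0
```

```bash
python3 -c "
from h import *
delta((.4886,-.2915,.185),129)"
```

```text
t 2.4 shift [ 5.800e-02 -3.000e-03  3.603e+00] turn [-0.      0.      0.0031] yaw 129.18
```

>>> {"fn": "arm_command", "kwargs": {"plan": [[[0.05,0,1,0,0,0.003],[0.05,0,2.5,0,0,0.003],[0.05,0,3.6,0,0,0.003],[0.05,0,3.6,0,0,0.003],[0.05,0,3.6,0,0,0.003],[0.05,0,3.6,0,0,0.003]]]}}

```text
t: 2.9
tool_pos: [0.4888, -0.2917, 0.1855]
tool_rot: [1.352, 2.835, -0.0]
contact_force: [-0.0, -0.2, 0.3]
opening: 0.0855
grip_force: 0.0
```

>>> {"fn": "arm_command", "kwargs": {"plan": [[[0,0,0,0,0,0],[0,0,0,0,0,0],[0,0,0,0,0,0],[0,0,0,0,0,0],[0,0,0,0,0,0],[0,0,0,0,0,0],[0,0,0,0,0,0],[0,0,0,0,0,0],[0,0,0,0,0,0],[0,0,0,0,0,0]]], "gripper": 1, "force": 70}}

```text
t: 3.73
tool_pos: [0.4887, -0.2916, 0.1852]
tool_rot: [1.352, 2.835, -0.0]
contact_force: [1.3, -0.1, 3.7]
opening: 0.0291
grip_force: 69.7
```

>>> {"fn": "arm_command", "kwargs": {"plan": [[[0,0,-1,0,0,0],[0,0,-2.5,0,0,0],[0,0,-3,0,0,0],[0,0,-3,0,0,0],[0,0,-3,0,0,0]]]}}

```text
t: 4.15
tool_pos: [0.4883, -0.2913, 0.2147]
tool_rot: [-1.352, -2.836, -0.0]
contact_force: [-0.4, 0.6, -1.8]
opening: 0.0288
grip_force: 69.3
```

```bash
python3 -c "
from h import *
delta((.5482,-.095,.2152),97.85)"
```

```text
t 4.15 shift [11.479 17.008 -0.053] turn [ 0.    -0.     0.544] yaw 129.02
```

>>> {"fn": "arm_command", "kwargs": {"plan": [[[1.1,1.7,0,0,0,0.054],[2.3,3.4,0,0,0,0.11],[3.4,5.1,0,0,0,0.163],[4.6,6.8,0,0,0,0.218],[5.7,8.5,0,0,0,0.272],[6.9,10.2,0,0,0,0.326],[8,11.9,0,0,0,0.38],[9.2,13.6,0,0,0,0.435],[10.3,15.3,0,0,0,0.49],[11.48,17.0,0,0,0,0.544],[11.48,17.0,0,0,0,0.544],[11.48,17.0,0,0,0,0.544]]]}}

```text
t: 5.15
tool_pos: [0.5479, -0.0943, 0.2136]
tool_rot: [-2.06, -2.37, 0.002]
contact_force: [-0.4, -0.2, -1.3]
opening: 0.0292
grip_force: 69.4
```

>>> {"fn": "arm_command", "kwargs": {"plan": [[[0,0,0,0,0,0],[0,0,0,0,0,0],[0,0,0,0,0,0]]]}}

```text
t: 5.4
tool_pos: [0.548, -0.096, 0.2145]
tool_rot: [-2.065, -2.367, 0.001]
contact_force: [-0.2, 0.4, -0.6]
opening: 0.0289
grip_force: 69.4
```

```bash
python3 - <<'E'
from h import *
delta((.5482,-.095,.185),97.85)
im,d,c=snap('wrist','w2.png')
hsv=cv2.cvtColor(im,cv2.COLOR_BGR2HSV)
m=cv2.inRange(hsv,(5,150,60),(22,255,255)); m[d<=0]=0
n,l,st,_=cv2.connectedComponentsWithStats(m); i=1+np.argmax(st[1:,4]); vs,us=np.nonzero(l==i); P=depthpts(c,d,us,vs); print(st[i])
B=P[P[:,2]>.065]; print('block',len(B),np.median(B[:,2]),cv2.minAreaRect((B[:,:2]*1000).astype(np.float32)))
R=P[P[:,2]<.05]; r=cv2.minAreaRect((R[:,:2]*1000).astype(np.float32)); print('ramp z',np.percentile(R[:,2],[1,99]),r[1:],cv2.boxPoints(r).round(1).tolist())
ax=np.array([np.cos(np.radians(97.85)),np.sin(np.radians(97.85))]); s=(R[:,:2]-B[:,:2].mean(0))@ax; print('slope',np.polyfit(s,R[:,2],1))
E
```

```text
t 5.4 shift [0.094 0.034 2.946] turn [-0.0005 -0.     -0.0009] yaw 97.8
[  277     0    84   326 25401]
block 4973 0.07150735466621937 ((548.275390625, -95.92932891845703), (30.090572357177734, 28.018871307373047), 9.196022987365723)
ramp z [0.03417756 0.04977396] ((33.769752502441406, 99.70757293701172), 7.9259748458862305) [[515.9000244140625, 12.699999809265137], [529.5999755859375, -86.0999984741211], [563.0999755859375, -81.4000015258789], [549.2999877929688, 17.299999237060547]]
slope [-0.15979288  0.05215856]
```

View pics/w2.png

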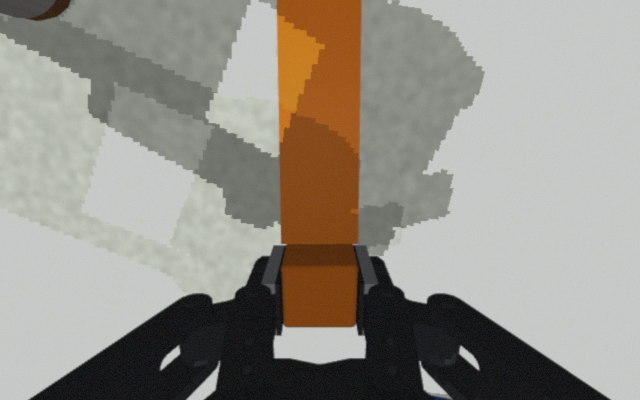

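The wrist view shows the wedge held straight and level: block centred at (320,290), ramp running straight up the image, slope −0.160. It hangs 29.5 mm up, so I'll lower it.

>>> {"fn": "arm_command", "kwargs": {"plan": [[[0.05,0.03,1,0,0,0],[0.1,0.03,2,0,0,0],[0.1,0.03,2.6,0,0,0],[0.1,0.03,2.9,0,0,0],[0.1,0.03,2.95,0,0,0],[0.1,0.03,2.95,0,0,0],[0.1,0.03,2.95,0,0,0]]]}}

```text
t: 6.03
tool_pos: [0.5483, -0.0941, 0.1852]
tool_rot: [-2.063, -2.367, 0.001]
contact_force: [-3.9, 0.8, 4.7]
opening: 0.0287
grip_force: 70.2
```

```bash
python3 - <<'E'
from h import *
delta((.5482,-.095,.185),97.85); print(get_obs()['contact_force'])
for n in('top','scene'):
    im,d,c=snap(n); hsv=cv2.cvtColor(im,cv2.COLOR_BGR2HSV)
    m=cv2.inRange(hsv,(5,150,60),(22,255,255)); m[d<=0]=0
    l=cv2.connectedComponents(m)[1]; vs,us=np.nonzero(m); P=depthpts(c,d,us,vs)
    k=(P[:,2]<.03)&(P[:,1]>-.13)&(P[:,1]<.05)&(abs(P[:,0]-.54)<.05); R=P[k]; r=cv2.minAreaRect((R[:,:2]*1000).astype(np.float32))
    print(n,len(R),np.percentile(R[:,2],[2,98]),cv2.boxPoints(r).round(1).tolist())
E
```

```text
t 6.03 shift [-0.086 -0.026  0.023] turn [-0.0017 -0.0007  0.0002] yaw 97.86
[-3.92432898  0.77001757  4.67843083]Traceback (most recent call last):
  File "<stdin>", line 8, in <module>
    return _quantile_unchecked(
        a, q, axis, out, overwrite_input, method, keepdims, weights)
    return _ureduce(a,
                    func=_quantile_ureduce_func,
    ...<5 lines>...
                    overwrite_input=overwrite_input,
                    method=method)
    r = func(a, **kwargs)
    result = _quantile(arr,
                       quantiles=q,
    ...<2 lines>...
                       out=out,
                       weights=wgt)
    slices_having_nans = np.isnan(arr[-1, ...])
                                  ~~~^^^^^^^^^
IndexError: index -1 is out of bounds for axis 0 with size 0
```

>>> {"fn": "arm_command", "kwargs": {"plan": [[[0.5,-0.03,-0.02,0,0,0],[1,-0.03,-0.02,0,0,0],[1.5,-0.03,-0.02,0,0,0],[2,-0.03,-0.02,0,0,0],[2.5,-0.03,-0.02,0,0,0],[3,-0.03,-0.02,0,0,0],[3.5,-0.03,-0.02,0,0,0],[4,-0.03,-0.02,0,0,0],[4.5,-0.03,-0.02,0,0,0],[5,-0.03,-0.02,0,0,0],[5.2,-0.03,-0.02,0,0,0],[5.2,-0.03,-0.02,0,0,0]]]}}

```text
t: 7.08
tool_pos: [0.5409, -0.042, 0.1852]
tool_rot: [-2.063, -2.368, -0.0]
contact_force: [0.8, 1.0, -0.3]
opening: 0.029
grip_force: 69.5
```

```bash
cat >> h.py <<'E'
def st():
    o=get_obs(); a=np.radians(97.85); ax=np.array([np.cos(a),np.sin(a)]); ay=np.array([-ax[1],ax[0]]); e=np.array([.5265,.0625])
    p=o['tool_pos'][:2]-e; f=o['contact_force']; print('t %.2f tip hx %.2f hy %.2f mm z %.2f | push %.2f lat %.2f fz %.2f'%(o['t'],1e3*(p@ax+.119),1e3*p@ay,1e3*o['tool_pos'][2],-f[:2]@ax,f[:2]@ay,f[2]),'open',round(o['opening']*1e3,1))
E
python3 -c "
from h import *
st()"
```

```text
t 7.08 tip hx 13.48 hy 0.06 mm z 185.25 | push -0.90 lat -0.98 fz -0.31 open 29.0
```

>>> {"fn": "arm_command", "kwargs": {"plan": [[[0.3,0,0,0,0,0],[0.6,0,0,0,0,0],[0.9,0,0,0,0,0],[1.1,0,0,0,0,0],[1.1,0,0,0,0,0],[1.1,0,0,0,0,0]]]}}

```text
t: 7.58
tool_pos: [0.5395, -0.0317, 0.1853]
tool_rot: [-2.064, -2.368, 0.0]
contact_force: [0.6, 0.4, 0.1]
opening: 0.0293
grip_force: 69.5
```

```bash
cat >> h.py <<'E'
def avg(n=5):
    a=np.radians(97.85); ax=np.array([np.cos(a),np.sin(a)]); L=[]
    for i in range(n):
        get_image('wrist'); f=get_obs()['contact_force']; L.append([-f[:2]@ax,f[2]])
    st(); print('avg push,fz',np.mean(L,0).round(2),'sd',np.std(L,0).round(2))
E
python3 -c "
from h import *
avg()"
```

```text
t 7.83 tip hx 23.71 hy -0.02 mm z 185.37 | push 0.38 lat 0.22 fz -2.00 open 28.9
avg push,fz [-0.01 -1.09] sd [0.75 0.54]
```

>>> {"fn": "arm_command", "kwargs": {"plan": [[[0.15,0,0,0,0,0],[0.3,0,0,0,0,0],[0.4,0,0,0,0,0],[0.4,0,0,0,0,0],[0.4,0,0,0,0,0]]]}}

```text
t: 8.25
tool_pos: [0.539, -0.0277, 0.1854]
tool_rot: [2.064, 2.368, -0.0]
contact_force: [-0.4, 0.1, -1.4]
opening: 0.0288
grip_force: 69.5
```

```bash
python3 -c "
from h import *
avg()"
```

```text
t 8.50 tip hx 27.79 hy -0.06 mm z 185.42 | push 0.10 lat 0.91 fz -1.01 open 29.2
avg push,fz [ 0.25 -1.23] sd [0.5 0.6]
```

>>> {"fn": "arm_command", "kwargs": {"plan": [[[0.15,0,0.02,0,0,0],[0.3,0,0.02,0,0,0],[0.4,0,0.02,0,0,0],[0.4,0,0.02,0,0,0]]]}}

```text
t: 8.83
tool_pos: [0.5384, -0.0236, 0.1852]
tool_rot: [-2.064, -2.368, -0.0]
contact_force: [-0.1, -0.2, -1.2]
opening: 0.0288
grip_force: 69.5
```

```bash
python3 -c "
from h import *
avg(4)"
```

```text
t 9.03 tip hx 31.87 hy -0.07 mm z 185.25 | push -0.47 lat 0.10 fz -0.09 open 28.8
avg push,fz [-0.33 -0.82] sd [0.5  0.53]
```

>>> {"fn": "arm_command", "kwargs": {"plan": [[[0.15,0,0,0,0,0],[0.3,0,0,0,0,0],[0.3,0,0,0,0,0],[0.3,0,0,0,0,0]]]}}

```text
t: 9.37
tool_pos: [0.538, -0.0208, 0.1852]
tool_rot: [-2.064, -2.368, -0.0]
contact_force: [-1.0, 0.5, -0.7]
opening: 0.0291
grip_force: 69.5
```

```bash
python3 -c "
from h import *
avg(4)"
```

```text
t 9.57 tip hx 34.85 hy -0.05 mm z 185.22 | push -0.82 lat -0.29 fz -0.25 open 29.2
avg push,fz [-0.35 -0.32] sd [0.3  0.16]
```

>>> {"fn": "arm_command", "kwargs": {"plan": [[[0.15,0,0.01,0,0,0],[0.3,0,0.01,0,0,0],[0.3,0,0.01,0,0,0],[0.3,0,0.01,0,0,0]]]}}

```text
t: 9.9
tool_pos: [0.5377, -0.0178, 0.1852]
tool_rot: [2.064, 2.368, 0.0]
contact_force: [0.3, -0.3, 0.5]
opening: 0.029
grip_force: 69.5
```

```bash
python3 -c "
from h import *
avg(3)"
```

```text
t 10.05 tip hx 37.89 hy -0.12 mm z 185.23 | push -0.76 lat -0.97 fz 0.83 open 29.0
avg push,fz [-0.9   0.42] sd [0.32 0.38]
```

>>> {"fn": "arm_command", "kwargs": {"plan": [[[0.15,0,0,0,0,0],[0.3,0,0,0,0,0],[0.3,0,0,0,0,0],[0.3,0,0,0,0,0]]]}}

```text
t: 10.38
tool_pos: [0.5373, -0.0149, 0.1853]
tool_rot: [2.064, 2.368, 0.0]
contact_force: [-0.7, -0.3, 1.2]
opening: 0.029
grip_force: 69.6
```

```bash
python3 -c "
from h import *
avg(3)"
```

```text
t 10.53 tip hx 40.86 hy -0.11 mm z 185.21 | push -1.28 lat -0.11 fz 1.97 open 29.1
avg push,fz [-0.74  1.45] sd [0.51 0.39]
```

>>> {"fn": "arm_command", "kwargs": {"plan": [[[0.15,0,0,0,0,0],[0.3,0,0,0,0,0],[0.3,0,0,0,0,0],[0.3,0,0,0,0,0]]]}}

```text
t: 10.87
tool_pos: [0.5369, -0.0119, 0.1852]
tool_rot: [2.064, 2.368, 0.0]
contact_force: [0.7, -1.3, 1.3]
opening: 0.0293
grip_force: 69.7
```

```bash
python3 -c "
from h import *
avg(3)"
```

```text
t 11.02 tip hx 43.86 hy -0.13 mm z 185.23 | push -1.15 lat 0.60 fz 2.80 open 29.0
avg push,fz [-0.45  2.35] sd [0.54 0.9 ]
```

>>> {"fn": "arm_command", "kwargs": {"plan": [[[0.15,0,0,0,0,0],[0.3,0,0,0,0,0],[0.3,0,0,0,0,0],[0.3,0,0,0,0,0]]]}}

```text
t: 11.35
tool_pos: [0.5365, -0.0089, 0.1852]
tool_rot: [2.064, 2.368, 0.0]
contact_force: [0.2, -0.6, 2.0]
opening: 0.0288
grip_force: 69.8
```

```bash
python3 -c "
from h import *
avg(3)"
```

```text
t 11.50 tip hx 46.87 hy -0.12 mm z 185.24 | push 0.34 lat -0.46 fz 2.94 open 29.1
avg push,fz [0.83 3.22] sd [0.52 0.26]
```

>>> {"fn": "arm_command", "kwargs": {"plan": [[[0.15,0,-0.01,0,0,0],[0.3,0,-0.01,0,0,0],[0.3,0,-0.01,0,0,0],[0.3,0,-0.01,0,0,0]]]}}

```text
t: 11.83
tool_pos: [0.536, -0.0059, 0.1852]
tool_rot: [-2.064, -2.368, -0.0]
contact_force: [0.4, -0.7, 2.4]
opening: 0.0291
grip_force: 69.7
```

```bash
python3 -c "
from h import *
avg(3)"
```

```text
t 11.98 tip hx 49.90 hy -0.06 mm z 185.24 | push 1.50 lat 0.22 fz 3.22 open 29.2
avg push,fz [1.22 2.66] sd [0.64 0.58]
```

>>> {"fn": "arm_command", "kwargs": {"plan": [[[0.1,0,0,0,0,0],[0.2,0,0,0,0,0],[0.2,0,0,0,0,0],[0.2,0,0,0,0,0]]]}}

```text
t: 12.32
tool_pos: [0.5358, -0.0041, 0.1852]
tool_rot: [2.064, 2.368, -0.0]
contact_force: [0.8, -3.2, 2.0]
opening: 0.0292
grip_force: 69.7
```

```bash
python3 -c "
from h import *
avg(3)"
```

```text
t 12.47 tip hx 51.68 hy -0.06 mm z 185.24 | push 2.63 lat 0.18 fz 2.02 open 28.7
avg push,fz [2.81 1.62] sd [0.63 0.29]
```

Contact has begun at about 50 mm insertion. I'll continue with small steps until the push reaches about 14 N.

>>> {"fn": "arm_command", "kwargs": {"plan": [[[0.1,0,0,0,0,0],[0.2,0,0,0,0,0],[0.2,0,0,0,0,0],[0.2,0,0,0,0,0]]]}}

```text
t: 12.8
tool_pos: [0.5355, -0.0023, 0.1852]
tool_rot: [2.063, 2.368, -0.001]
contact_force: [0.8, -4.6, 0.9]
opening: 0.029
grip_force: 69.7
```

```bash
python3 -c "
from h import *
avg(3)"
```

```text
t 12.95 tip hx 53.51 hy -0.06 mm z 185.23 | push 6.07 lat 0.08 fz 0.73 open 28.6
avg push,fz [6.08 1.18] sd [0.5  0.47]
```

>>> {"fn": "arm_command", "kwargs": {"plan": [[[0.1,0,0,0,0,0],[0.15,0,0,0,0,0],[0.15,0,0,0,0,0],[0.15,0,0,0,0,0]]]}}

```text
t: 13.28
tool_pos: [0.5354, -0.0012, 0.1853]
tool_rot: [2.063, 2.367, -0.002]
contact_force: [1.0, -8.1, 1.0]
opening: 0.0288
grip_force: 69.6
```

```bash
python3 -c "
from h import *
avg(3)"
```

```text
t 13.43 tip hx 54.64 hy -0.08 mm z 185.28 | push 6.71 lat -0.11 fz 1.37 open 28.7
avg push,fz [7.37 1.2 ] sd [0.49 0.28]
```

>>> {"fn": "arm_command", "kwargs": {"plan": [[[0.1,0,0,0,0,0],[0.2,0,0,0,0,0],[0.2,0,0,0,0,0],[0.2,0,0,0,0,0]]]}}

```text
t: 13.77
tool_pos: [0.5352, 0.0003, 0.1853]
tool_rot: [2.062, 2.367, -0.003]
contact_force: [1.5, -10.1, 0.5]
opening: 0.0287
grip_force: 69.6
```

```bash
python3 -c "
from h import *
avg(4)"
```

```text
t 13.97 tip hx 56.24 hy -0.09 mm z 185.26 | push 10.63 lat 1.18 fz 0.18 open 28.9
avg push,fz [9.92 0.32] sd [0.49 0.3 ]
```

>>> {"fn": "arm_command", "kwargs": {"plan": [[[0.1,0,0,0,0,0],[0.18,0,0,0,0,0],[0.18,0,0,0,0,0],[0.18,0,0,0,0,0]]]}}

```text
t: 14.3
tool_pos: [0.535, 0.0017, 0.1854]
tool_rot: [2.061, 2.366, -0.004]
contact_force: [1.6, -12.9, 0.4]
opening: 0.0291
grip_force: 69.6
```

```bash
python3 - <<'E'
from h import *
avg(4)
im,d,c=snap('wrist','w3.png')
hsv=cv2.cvtColor(im,cv2.COLOR_BGR2HSV)
m=cv2.inRange(hsv,(5,150,60),(22,255,255)); m[d<=0]=0
n,l,s,_=cv2.connectedComponentsWithStats(m); i=1+np.argmax(s[1:,4]); vs,us=np.nonzero(l==i); P=depthpts(c,d,us,vs)
B=P[P[:,2]>.035]; print('block',np.median(B[:,2]),cv2.minAreaRect((B[:,:2]*1000).astype(np.float32)),get_obs()['tool_pos'])
R=P[P[:,2]<.0225]; s=(R[:,:2]-B[:,:2].mean(0))@[-.1366,.9906]; print('slope',np.polyfit(s,R[:,2],1))
E
```

```text
t 14.50 tip hx 57.56 hy -0.11 mm z 185.34 | push 12.12 lat -0.78 fz 1.28 open 29.1
avg push,fz [12.69  0.89] sd [0.44 0.4 ]
block 0.042377944180206864 ((535.4259643554688, 0.6707897186279297), (30.395212173461914, 28.188411712646484), 8.96859073638916) [0.53502367 0.00164009 0.18535699]
slope [-0.16235076  0.02311453]
```

>>> {"fn": "arm_command", "kwargs": {"plan": [[[0.06,0,0,0,0,0],[0.1,0,0,0,0,0],[0.1,0,0,0,0,0],[0.1,0,0,0,0,0],[0.1,0,0,0,0,0]]]}}

```text
t: 14.97
tool_pos: [0.535, 0.0023, 0.1855]
tool_rot: [2.06, 2.365, -0.006]
contact_force: [1.0, -14.7, 0.4]
opening: 0.0293
grip_force: 69.6
```

```bash
python3 -c "
from h import *
avg(4)"
```

```text
t 15.17 tip hx 58.15 hy -0.16 mm z 185.44 | push 13.99 lat 1.20 fz 0.27 open 28.9
avg push,fz [14.57  0.37] sd [0.48 0.64]
```

>>> {"fn": "arm_command", "kwargs": {"plan": [[[-0.05,0,0,0,0,0],[-0.1,0,0,0,0,0],[-0.1,0,0,0,0,0],[-0.1,0,0,0,0,0]]]}}

```text
t: 15.5
tool_pos: [0.535, 0.0019, 0.1853]
tool_rot: [2.062, 2.366, -0.003]
contact_force: [1.2, -10.8, 1.5]
opening: 0.0293
grip_force: 69.5
```

```bash
python3 -c "
from h import *
avg(3)"
```

```text
t 15.65 tip hx 57.77 hy -0.12 mm z 185.26 | push 11.01 lat -0.08 fz -0.19 open 29.1
avg push,fz [11.13  0.43] sd [0.57 0.46]
```

>>> {"fn": "arm_command", "kwargs": {"plan": [[[-0.1,0,0,0,0,0],[-0.2,0,0,0,0,0],[-0.2,0,0,0,0,0],[-0.2,0,0,0,0,0]]]}}

```text
t: 15.98
tool_pos: [0.5351, 0.0012, 0.1852]
tool_rot: [2.064, 2.368, 0.0]
contact_force: [1.8, -3.8, 1.2]
opening: 0.0292
grip_force: 69.6
```

```bash
python3 -c "
from h import *
avg(3)"
```

```text
t 16.13 tip hx 57.15 hy -0.13 mm z 185.26 | push 3.09 lat -1.00 fz 1.62 open 28.6
avg push,fz [3.9  0.42] sd [0.83 0.89]
```

>>> {"fn": "arm_command", "kwargs": {"plan": [[[0,0,0,0,0,0],[0,0,0,0,0,0],[0,0,0,0,0,0],[0,0,0,0,0,0],[0,0,0,0,0,0],[0,0,0,0,0,0],[0,0,0,0,0,0],[0,0,0,0,0,0]]], "gripper": -1}}

```text
t: 16.8
tool_pos: [0.535, 0.0012, 0.1852]
tool_rot: [-2.064, -2.368, -0.0]
contact_force: [-0.3, 0.1, 0.8]
opening: 0.0854
grip_force: 0.0
```

```bash
python3 - <<'E'
from h import *
st()
im,d,c=snap('wrist','w4.png')
hsv=cv2.cvtColor(im,cv2.COLOR_BGR2HSV)
m=cv2.inRange(hsv,(5,150,60),(22,255,255)); m[d<=0]=0
n,l,s,_=cv2.connectedComponentsWithStats(m); i=1+np.argmax(s[1:,4]); vs,us=np.nonzero(l==i); P=depthpts(c,d,us,vs)
B=P[P[:,2]>.035]; print('block',np.median(B[:,2]),cv2.minAreaRect((B[:,:2]*1000).astype(np.float32)),get_obs()['tool_pos'])
R=P[P[:,2]<.0225]; s=(R[:,:2]-B[:,:2].mean(0))@[-.1366,.9906]; print('slope',np.polyfit(s,R[:,2],1))
E
```

```text
t 16.80 tip hx 57.15 hy -0.04 mm z 185.21 | push -0.17 lat 0.31 fz 0.83 open 85.4
block 0.04226834724305796 ((535.3372192382812, 0.7611675262451172), (29.143972396850586, 28.50491714477539), 8.140507698059082) [0.53497432 0.00124865 0.18519553]
slope [-0.16130273  0.02303377]
```

>>> {"fn": "arm_command", "kwargs": {"plan": [[[0,0,-1,0,0,0],[0,0,-3,0,0,0],[0,0,-6,0,0,0],[0,0,-9,0,0,0],[0,0,-12,0,0,0],[0,0,-14,0,0,0],[0,0,-14,0,0,0],[0,0,-14,0,0,0],[0,0,-14,0,0,0]]]}}

```text
t: 17.6
tool_pos: [0.5346, 0.0012, 0.3246]
tool_rot: [-2.064, -2.368, 0.001]
contact_force: [-0.4, 0.3, -0.8]
opening: 0.0854
grip_force: 0.0
```

```bash
python3 - <<'E'
from h import *
st()
im,d,c=snap('wrist','w5.png')
hsv=cv2.cvtColor(im,cv2.COLOR_BGR2HSV)
m=cv2.inRange(hsv,(5,150,60),(22,255,255)); m[d<=0]=0
n,l,s,_=cv2.connectedComponentsWithStats(m); i=1+np.argmax(s[1:,4]); vs,us=np.nonzero(l==i); P=depthpts(c,d,us,vs)
B=P[P[:,2]>.035]; print('block',np.median(B[:,2]),cv2.minAreaRect((B[:,:2]*1000).astype(np.float32)))
E
```

```text
t 17.60 tip hx 57.21 hy 0.35 mm z 324.63 | push -0.37 lat 0.35 fz -0.76 open 85.4
block 0.04226076869807785 ((535.1015014648438, 0.7009572982788086), (28.555795669555664, 27.360389709472656), 7.552953243255615)
```

View pics/w5.png

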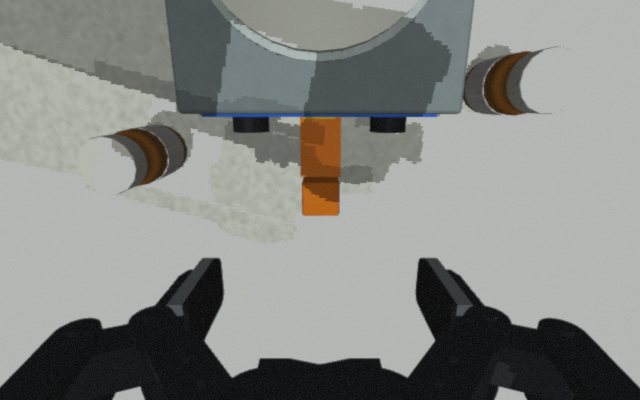

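The picture shows the wedge sitting square under the middle of the hotplate's front edge: ramp at (320,145), midway between the knobs at (250,125) and (388,125). It has been released, both jars are standing, and the gripper is clear.

```bash
python3 -c "
from station import finish_job
print(finish_job())"
```

```text
the job is handed in; nothing more can be done
None
```

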